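# Space a reference tile against its stop and hold it there

## Robot

A 6-joint arm with a two-finger parallel gripper is mounted at the origin on the work surface. World frame = base frame: x ahead of the robot, y to its left, z up, the work surface at z = 0. Lengths are in m, angles in rad, forces in N, time in s.
With the tool pointing down it reaches from about 0.3 to 0.775 m from the base axis. Payload 14.6 kg.
Tool frame: the origin (TCP) lies on the centre line of the jaws, within the pads' length; the fingertips stand 22 mm ahead of it and the grasp point (between the pads) lies 3 mm ahead of it; z points along the fingers, y is the direction in which the jaws open and shut (so a half turn about z gives the same grasp; the last joint's range is limited). The gripper opens to 85 mm and grips with 20 to 120 N. Pads are 22 mm wide; open, the fingers measure 114 mm over their backs; the gripper's body (76 mm by 85 mm) begins 54 mm behind the grasp point. The pads swing forward as they close: fully open they stand 13 mm farther back than shut.
Start: joints at [-1.187, 0.3, 1.521, -0, 1.321, -0.067], TCP at [0.24, -0.495, 0.253] pointing down, gripper open.
Joint ranges: [-3.03, 3.03], [-0.79, 2.21], [0.23, 2.52], [-1.04, 4.18], [0, 3.07], [-2.55, 2.55]. Speed limits (rad/s): [2.22, 2.22, 2.57, 3.14, 3.14, 3.14].

## Interface

Orientations are given as a 3x3 rotation matrix whose columns are the frame's x, y, z axes.
In Python, from workcell import reach, move_l, movej, ungrasp, clamp, hold, inverse_kinematics, get_image, IKError, finish_job, read_t, read_joint_positions, read_dq, read_tau, read_eef_pos, read_ee_rot, read_wrist_force, read_moment, read_opening gives the robot as it stands. Calls block until the motion is done:
- reach(position, orientation): joint-space move of the TCP to a pose.
- move_l(position, attitude=None, feed=0.15): straight line of the TCP; attitude=None keeps the orientation; feed is the mean speed in m/s.
- movej(angles): joint-space move.
- ungrasp() and clamp(strength=None): open the fingers fully, or close them until they stop; strength is the grip in N (None keeps the last).
- hold(seconds).
- inverse_kinematics(position, orientation): joint angles nearest the present ones, or None.
- get_image(name): name is "side" or "top" or "wrist"; returns a dict with "pixels" (400x640x3 uint8, red, green, blue), "vfov" (degrees; the focal length in pixels is half the picture's height over the tangent of half this angle, whatever the lens; pixels are square), "cx", "cy" (the principal point, pixels), "world_to_cam" (4x4, takes a point from world to camera coordinates). Camera axes: x right, y down, z forward; pixel columns grow to the right and rows downward; lengths in m; the calibration is good to about 2 mm. A picture is of the moment at which its call begins. There is no depth.
A pose or a line that the arm cannot do raises IKError and nothing moves.
- finish_job(): hands the job in, once; it reports no verdict.
Readings, each from a call of its own:
- read_t(): time.
- read_joint_positions(): joint angles.
- read_dq(): joint speeds.
- read_tau(): joint torques, N m.
- read_eef_pos(): TCP position.
- read_ee_rot(): TCP orientation.
- read_wrist_force(): force on the tool from outside, world axes, zero at the start.
- read_moment(): the same for the moment, N m.
- read_opening(): finger opening in m.
Only numpy, scipy, OpenCV 4.12 (cv2) and the standard library are available. Lean on these libraries where they do the work, as an engineer would, in place of code of your own. Each camera call takes 0.05 s, during which the arm holds its last target.

## Task

Two calibration tiles lie loose in black-walled trays on the lab bench, and only one of the trays has a gap in front of its tile (on the side away from the blue stop) wide enough for the green spacer. Lift the spacer out of its stand, slide it upright down into that gap to the tray's floor or nearly so, and with it push the tile flush against the sprung blue stop and on until the stop is fully home against the tray's rear wall. Finish while still gripping the spacer and holding the stop pressed home through the tile, without letting it spring back or pushing much harder than that takes; leave the other tile and the other things on the bench where they are.

Things in the scene. Friction and masses are not known exactly. Their poses are not given: they have to be found in the camera images.
- spacer: Green rigid plastic spacer plate, 16 mm thick (its x) x 50 mm wide (its y) x 60 mm tall (its z), 60 g; the lowest 4 mm are 13 x 47 mm. Both faces are alike. Origin: centre of its underside. It starts standing upright in the stand, 48 mm of it showing above the stand's top.
- stand: Grey block fixed to the bench, 50 x 80 x 17 mm (x, y, z), with a slot 20 mm (x) x 56 mm (y) open at the top, its floor 5 mm above the bench, in which the spacer stands with its x along the stand's x. Origin: centre of its underside.
- tray_a: Fixed tray, orange base, black walls, 139 x 92 x 18 mm (x -63 to +76), holding the shorter tile; it has the wide gap. Floor 6 mm above the bench; walls 8 mm thick, 12 mm above the floor. Pocket: y = +-38 mm, x from the front wall's face at -55 mm to the sprung blue stop's at +55 mm. Origin: underside, on the centre line, 63 mm from the front end; +x points from gap to stop.
- stop_a (a joint): Travel of tray_a's sprung blue stop bar (8 x 75 mm, 15 mm tall, just inside the rear wall): 0 = out (rest), 0.005 m = fully home against the rear wall, moving along the tray's +x. It springs back when released; it starts to yield at about 2 N and takes about 7 N fully home (plus up to about 3 N for the tile's friction).
- stop_a_face (a point): Middle of the lower edge of the face of tray_a's blue stop, at x = +55 mm in the tray's frame (plus the stop's travel), 6 mm above the bench; same axes as the tray.
- tile_a: White rigid tile, grey disc on top, 84 (x) x 72 x 14 mm, 0.14 to 0.28 kg, loose on the floor of tray_a, slides along it. Origin: centre of its underside, axes as the tray's. Starts about 5 mm short of the stop, leaving a 20 to 22 mm gap from its -x edge to the front wall. Its centre is at tray x = +13 mm touching the resting stop, +18 mm with the stop home.
- tray_b: A second tray like tray_a in every measure, fixed to the bench, with its own sprung blue stop; it holds the longer tile, and no gap in it can take the spacer.
- tile_b: The longer white tile, 105 x 72 x 14 mm, loose in tray_b; its gaps are 2 to 3 mm. To be left alone. Origin: centre of its underside.
- dishes: Stack of three round lidded culture dishes, 90 mm across, 51 mm tall, loose; bystander. Origin: centre of its underside.
- jar: Glass jar with a blue cap, 60 mm across, 75 mm tall, loose; bystander. Origin: centre of its underside.
- bottle: Amber bottle with a white cap, 52 mm across, 120 mm tall, loose; bystander. Origin: centre of its underside.
- loupe: Black stand magnifier, 52 mm across, 45 mm tall, loose; bystander. Origin: centre of its underside.
Mind the look-alikes: they are no part of the job. Leave any pink or purple look-alike of the tile_a alone.

How it is judged:
By the outcome, as a careful person would: the job done as asked, in the order asked, and still so for the second after the job is handed in, while the arm keeps its last pose, push and grip.
It also fails if it takes over 38 s, if anything falls off the work surface, if the arm or the gripper's body presses on something with over 40 N, if the wrist force passes 120 N, or if a joint passes its speed limit or range.

## Working session

There is one attempt and no reset: what is moved stays moved. The work goes in short steps, each a Python script; the robot and the scene stay as the last script left them, time stands still between calls to the robot, and variables do not carry over. Pictures are saved under pics/ and viewed, and the job is handed in when it is done.

```bash
mkdir -p pics; ls
python3 - <<'E'
from workcell import *
import cv2,json,numpy as np
for n in("top","side","wrist"):
    d=get_image(n); cv2.imwrite(f"pics/{n}0.png",d["pixels"][:,:,::-1]); np.savez(f"{n}0.npz",**d)
    print(n,d["vfov"],d["cx"],d["cy"],np.round(d["world_to_cam"],4).tolist(),[k for k in d])
print(read_t(),read_opening())
E
```

```text
pics
top 56.20115152442634 331.38477146523155 200.45982613900787 [[-0.0242, -0.9994, -0.0265, 0.0247], [-0.9981, 0.0256, -0.0553, 0.5513], [0.056, 0.0251, -0.9981, 1.0704], [0.0, 0.0, 0.0, 1.0]] ['pixels', 'vfov', 'cx', 'cy', 'world_to_cam']
side 45.10687340346264 327.8263683092304 201.8389640648977 [[-0.944, -0.3299, -0.0045, 0.5132], [-0.2396, 0.6949, -0.678, 0.1612], [0.2268, -0.6389, -0.7351, 1.1421], [0.0, 0.0, 0.0, 1.0]] ['pixels', 'vfov', 'cx', 'cy', 'world_to_cam']
wrist 66.45660870083692 323.5220219715534 198.118067989431 [[0.4363, -0.8998, -0.0017, -0.5501], [-0.8525, -0.414, 0.319, -0.0411], [-0.2878, -0.1377, -0.9477, 0.3817], [0.0, 0.0, 0.0, 1.0]] ['pixels', 'vfov', 'cx', 'cy', 'world_to_cam']
0.15 0.08544330903824776
```

View pics/top0.png

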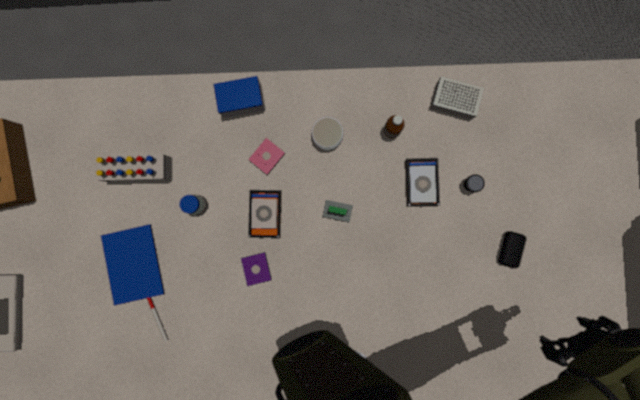

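View pics/side0.png

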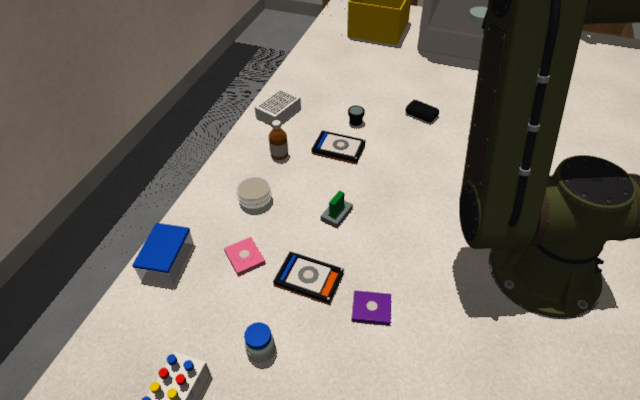

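View pics/wrist0.png

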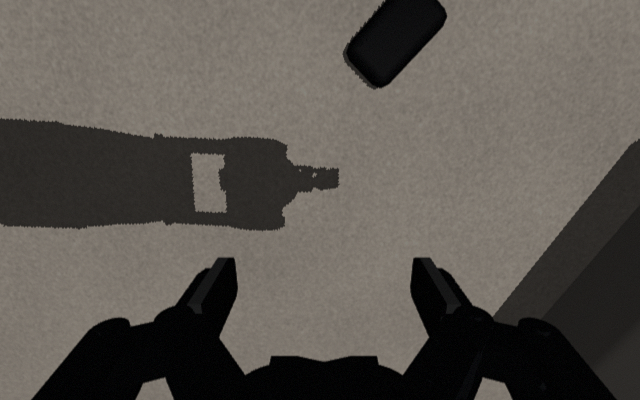

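Top view: tray_a (orange gap toward the robot) is at about (265,213), and the spacer and stand are at (338,211). tray_b is at (423,182). Next I'll get coarse positions by casting rays from both views.

```bash
cat > h.py <<'E'
from workcell import *
import cv2,numpy as np
def f(d): return d["pixels"].shape[0]/2/np.tan(np.radians(float(d["vfov"]))/2)
def ray(d,u,v):
    M=np.array(d["world_to_cam"]);R=M[:3,:3];t=M[:3,3]
    c=np.array([(u-d["cx"])/f(d),(v-d["cy"])/f(d),1.]);return -R.T@t,R.T@c
def onz(d,u,v,z):
    o,r=ray(d,u,v);return o+r*(z-o[2])/r[2]
def proj(d,p):
    M=np.array(d["world_to_cam"]);c=M[:3,:3]@np.asarray(p)+M[:3,3];return c[:2]/c[2]*f(d)+[float(d["cx"]),float(d["cy"])]
def hsv(d): return cv2.cvtColor(np.ascontiguousarray(d["pixels"]),cv2.COLOR_RGB2HSV)
def blobs(m,amin=15):
    cs,_=cv2.findContours(m.astype(np.uint8),cv2.RETR_EXTERNAL,cv2.CHAIN_APPROX_NONE)
    return sorted([c for c in cs if cv2.contourArea(c)>amin],key=cv2.contourArea,reverse=True)
def snap(n,fn):
    d=get_image(n);cv2.imwrite("pics/"+fn+".png",d["pixels"][:,:,::-1]);np.savez(fn+".npz",**d);return d
def orange(d):
    h=hsv(d);return (h[...,0]>5)&(h[...,0]<20)&(h[...,1]>180)&(h[...,2]>120)
def green(d):
    h=hsv(d);return (h[...,0]>45)&(h[...,0]<85)&(h[...,1]>110)&(h[...,2]>40)
E
python3 - <<'E'
from h import *
for n in("top","side"):
    d=dict(np.load(n+"0.npz"))
    for nm,m,z in(("green",green(d),.065 if n=="top" else .04),("orange",orange(d),.006)):
        for c in blobs(m)[:3]:
            r=cv2.minAreaRect(c);print(n,nm,cv2.contourArea(c),r,onz(d,*r[0],z).round(4))
            if n=="top":
                print([onz(d,*p,z)[:2].round(4).tolist() for p in cv2.boxPoints(r)])
d=dict(np.load("top0.npz"))
# black tray
h=hsv(d); m=(h[...,2]<45); 
for c in blobs(m,300):
    r=cv2.minAreaRect(c)
    if r[0][1]<300: print("black",r,onz(d,*r[0],.018).round(4),[onz(d,*p,.018)[:2].round(4).tolist() for p in cv2.boxPoints(r)])
E
```

```text
top green 78.0 ((337.1346130371094, 210.3269500732422), (17.258220672607422, 5.687368392944336), 11.309932708740234) [ 0.5212 -0.0055  0.065 ]
[[0.5188, 0.0195], [0.5342, 0.016], [0.5236, -0.0305], [0.5083, -0.027]]
top orange 110.0 ((264.0, 231.5), (5.0, 24.0), 90.0) [0.4664 0.2105 0.006 ]
[[0.4745, 0.2458], [0.4728, 0.1752], [0.4583, 0.1754], [0.4599, 0.2459]]
side green 77.0 ((336.4070739746094, 198.106201171875), (5.8324689865112305, 16.368541717529297), 41.18592834472656) [ 0.5285 -0.0246  0.04  ]
side orange 151.5 ((328.8600158691406, 283.52001953125), (7.615618705749512, 25.708776473999023), 22.833654403686523) [0.4688 0.2069 0.006 ]
black ((511.1097412109375, 249.2460174560547), (21.70828628540039, 33.90868377685547), 14.620874404907227) [ 0.3999 -0.4956  0.018 ] [[0.3624, -0.4522], [0.4544, -0.4808], [0.4375, -0.539], [0.3458, -0.5102]]
black ((76.0, 4.5), (9.0, 152.0), 90.0) [1.1672 0.7718 0.018 ] [[1.1908, 1.0086], [1.1719, 0.5381], [1.1438, 0.5381], [1.1624, 1.0078]]
black ((20.113536834716797, 178.64846801757812), (32.90876388549805, 63.504661560058594), 7.594643592834473) [0.6401 0.9332 0.018 ] [[0.5546, 0.9933], [0.7422, 0.9725], [0.7261, 0.8728], [0.5393, 0.8944]]
```

Run:
```python
from h import *
d=dict(np.load("wrist0.npz"));M=d["world_to_cam"];R=read_ee_rot();p=np.array(read_eef_pos())
print("R",np.round(R,3).tolist(),p,read_joint_positions())
c=-M[:3,:3].T@M[:3,3];R=np.array(R);print("cam in tool",R.T@(c-p)," cam axes in tool",(R.T@M[:3,:3].T).round(3).tolist())
def rot(yaw,s=1):  # tool y along spacer x, z down
    y=s*np.array([np.cos(yaw),np.sin(yaw),0]);z=np.array([0,0,-1.]);return np.column_stack([np.cross(y,z),y,z])
for yaw,P in((-.22,(.521,-.006,.05)),(-.22,(.521,-.006,.2)),(.0,(.47,.21,.05)),(0,(.5,.21,.2)),(0,(.5,.1,.22))):
  for s in(1,-1): 
    q=inverse_kinematics(list(P),rot(yaw,s).tolist());print(yaw,P,s,None if q is None else np.round(q,2))
```

```text
R [[0.9, 0.436, -0.0], [0.436, -0.9, 0.001], [0.0, -0.001, -1.0]] [ 0.23954858 -0.49491666  0.25284462] [-1.18662984e+00  3.00360179e-01  1.52143342e+00  3.20689542e-07
  1.32070859e+00 -6.66222534e-02]
cam in tool [ 0.08320643  0.00071805 -0.12108021]  cam axes in tool [[0.001, -0.948, -0.319], [1.0, 0.001, -0.001], [0.001, -0.319, 0.948]]
-0.22 (0.521, -0.006, 0.05) 1 [-0.08  0.5   1.77 -0.    0.87  0.14]
-0.22 (0.521, -0.006, 0.05) -1 None
-0.22 (0.521, -0.006, 0.2) 1 [-0.08  0.29  1.67 -0.    1.19  0.14]
-0.22 (0.521, -0.006, 0.2) -1 None
0.0 (0.47, 0.21, 0.05) 1 [ 0.35  0.49  1.79 -0.    0.86  0.35]
0.0 (0.47, 0.21, 0.05) -1 None
0 (0.5, 0.21, 0.2) 1 [ 0.33  0.33  1.61 -0.    1.2   0.33]
0 (0.5, 0.21, 0.2) -1 None
0 (0.5, 0.1, 0.22) 1 [ 0.13  0.24  1.68 -0.    1.22  0.13]
0 (0.5, 0.1, 0.22) -1 None
```

```bash
cat >> h.py <<'E'
def rot(yaw):
    y=np.array([np.cos(yaw),np.sin(yaw),0]);z=np.array([0,0,-1.]);return np.column_stack([np.cross(y,z),y,z])
E
python3 - <<'E'
from h import *
reach([.50,.12,.2],rot(0).tolist())
d=snap("wrist","w1");print(read_t(),read_eef_pos())
E
```

```text
2.5833 [0.50020993 0.11937527 0.20005695]
```

View pics/w1.png

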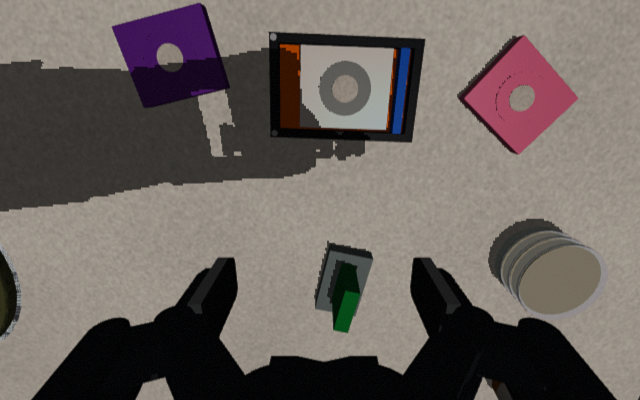

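The wrist view shows tray_a, with the orange gap at about (287,85) and the blue stop at (403,90). The spacer's bright top is at about (347,310), above the stand at (343,275). I'll extract the corners.

Run:
```python
from h import *
d=dict(np.load("w1.npz"));h=hsv(d)
print("top green V",h[310,347],"face",h[275,347],"stand",h[260,345],h[300,325],"wall",h[38,340],h[138,300],"orange",h[60,287],h[105,287],"tile",h[60,330],"blue",h[90,403],"tray shaded",h[120,275])
g=green(d)
def quad(m,z,nm):
    c=blobs(m)[0];r=cv2.minAreaRect(c);P=np.array([onz(d,*p,z)[:2] for p in c[:,0,:]])
    rr=cv2.minAreaRect((P*1000).astype(np.float32));print(nm,"px",np.round(r[0]),"world rect mm",np.round(rr[0],1),np.round(rr[1],1),round(rr[2],2),"cornersmm",np.round(cv2.boxPoints(rr),1).tolist());return rr
for t in(75,90,105,120):quad(g&(h[...,2]>t),.065,f"sptop{t}")
quad(orange(d)|((h[...,0]>3)&(h[...,0]<20)&(h[...,1]>200)&(h[...,2]>60)),.006,"orange")
m=(h[...,0]>105)&(h[...,0]<125)&(h[...,1]>150);m[:, :380]=0;m[:,430:]=0;m[150:]=0;quad(m,.021,"blue")
```

```text
top green V [ 68 238  76] face [ 67 209  22] stand [80 19 80] [75 19 80] wall [105  26  20] [10 41 37] orange [ 11 255  54] [ 11 250  54] tile [ 14  23 163] blue [109 224 133] tray shaded [ 15 128   4]
sptop75 px [347. 310.] world rect mm [524.8  -5.2] [44.1 14.4] 76.89 cornersmm [[512.7999877929688, -25.100000381469727], [526.7999877929688, -28.299999237060547], [536.7999877929688, 14.600000381469727], [522.7999877929688, 17.799999237060547]]Traceback (most recent call last):
  File "<stdin>", line 8, in <module>
  File "<stdin>", line 6, in quad
IndexError: list index out of range
```

Run:
```python
import cv2
a=cv2.imread("pics/w1.png")
cv2.imwrite("pics/w1t.png",cv2.resize(a[20:155,255:435],None,fx=4.2,fy=4.2,interpolation=cv2.INTER_NEAREST))
cv2.imwrite("pics/w1s.png",cv2.resize(a[230:345,300:400],None,fx=5,fy=5,interpolation=cv2.INTER_NEAREST))
```

```text
(no output)
```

View pics/w1t.png

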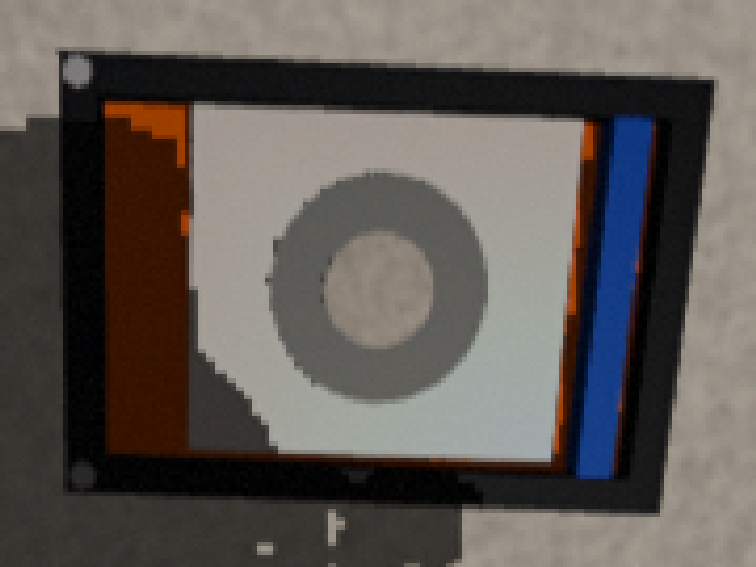

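View pics/w1s.png

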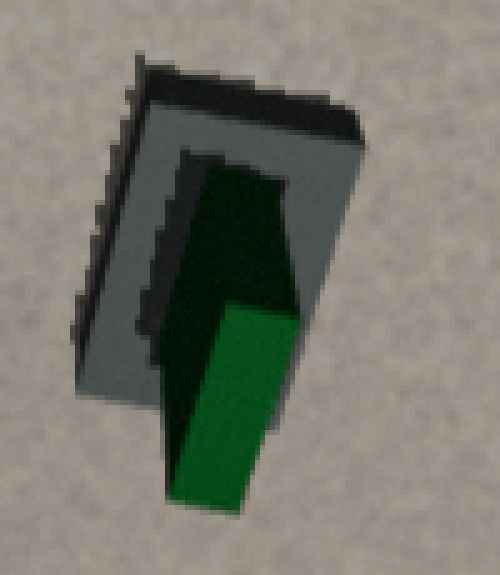

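```bash
cat >> h.py <<'E'
def wrect(d,m,z,nm="",box=None):
    m=m.astype(np.uint8)
    if box: 
        k=np.zeros_like(m);k[box[1]:box[3],box[0]:box[2]]=1;m=m*k
    c=blobs(m)[0]
    # contour runs through pixel centres: upsample for the outer edge
    M=cv2.resize(m,None,fx=4,fy=4,interpolation=cv2.INTER_NEAREST);c=blobs(M)[0][:,0,:].astype(float)
    P=np.array([onz(d,(u+.5)/4-.5,(v+.5)/4-.5,z)[:2] for u,v in c])*1000
    rr=cv2.minAreaRect(P.astype(np.float32));b=cv2.boxPoints(rr)
    e=b[1]-b[0];e2=b[2]-b[1]
    if np.linalg.norm(e2)>np.linalg.norm(e):e=e2
    a=(np.degrees(np.arctan2(e[1],e[0]))+180)%180
    print(nm,"ctr",np.round(rr[0],1),"size",np.round(rr[1],1),"long axis deg",round(float(a),1));return rr,P
E
python3 - <<'E'
from h import *
d=dict(np.load("w1.npz"));h=hsv(d)
wrect(d,green(d)&(h[...,2]>50),.065,"sptop")
wrect(d,(h[...,0]>3)&(h[...,0]<20)&(h[...,1]>225)&(h[...,2]>30),.006,"orange",(270,30,303,140))
wrect(d,(h[...,0]>100)&(h[...,0]<125)&(h[...,1]>150)&(h[...,2]>60),.021,"blue",(380,30,425,145))
out=[(269.8,32.4),(424.8,39.5),(411.9,142.1),(271,136.9)]
C=np.array([onz(d,*p,.018)[:2] for p in out])*1000
print(C.round(1),[np.linalg.norm(C[i]-C[(i+1)%4]).round(1) for i in range(4)])
for a,b in((0,1),(3,2)):
    e=C[b]-C[a];print("yaw",np.degrees(np.arctan2(e[1],e[0])))
# tile -x edge at z=.02: zoom px (192,103),(188,450)
for z,pp in((.02,[(192,103),(188,452)]),(.006,[(105,103),(106,453)]),(.02,[(586,120),(552,461)])):
    print(z,[onz(d,255+u/4.2-.5,20+v/4.2-.5,z).round(4)[:2].tolist() for u,v in pp])
# stand top quad (zoom 5) at .017
for u,v in((147,104),(364,147),(76,393)):print("stand",onz(d,300+u/5-.5,230+v/5-.5,.017)[:2].round(4))
E
```

```text
sptop ctr [524.4  -6.1] size [49.6 16.4] long axis deg 76.5
orange ctr [468.7 208.5] size [77.3 22.9] long axis deg 90.0
blue ctr [572.8 204.4] size [76.2  9. ] long axis deg 87.7
[[453.9 254.3]
 [591.8 248.6]
 [588.7 157.7]
 [449.9 162.8]] [np.float64(138.0), np.float64(91.0), np.float64(138.9), np.float64(91.6)]
yaw -2.3726173373840345
yaw -2.113955514560689
0.02 [[0.4808, 0.2448], [0.4781, 0.1724]]
0.006 [[0.4605, 0.2468], [0.4572, 0.1708]]
0.02 [[0.5645, 0.2415], [0.5619, 0.1703]]
stand [0.5074 0.0377]
stand [0.5564 0.0268]
stand [ 0.4909 -0.0397]
```

Run:
```python
from h import *
d=dict(np.load("top0.npz"));print("dishes",onz(d,327,135,.05).round(3))
R=rot(np.radians(-13)).tolist()
reach([.5243,-.0062,.12],R)
print(read_t())
move_l([.5243,-.0062,.049],feed=.1)
print(read_t(),read_eef_pos(),read_wrist_force())
clamp(60)
print(read_t(),read_opening(),read_wrist_force(),read_moment())
snap("wrist","w2")
```

```text
dishes [0.736 0.018 0.05 ]
3.2417
4.1 [ 0.524693   -0.00610072  0.04962178] [-0.72837328  0.21168294 -1.11278675]
4.7333 0.015322781595928557 [0.04595673 0.61712883 2.83847713] [-0.01085443  0.08579267 -0.00812516]
```

View pics/w2.png

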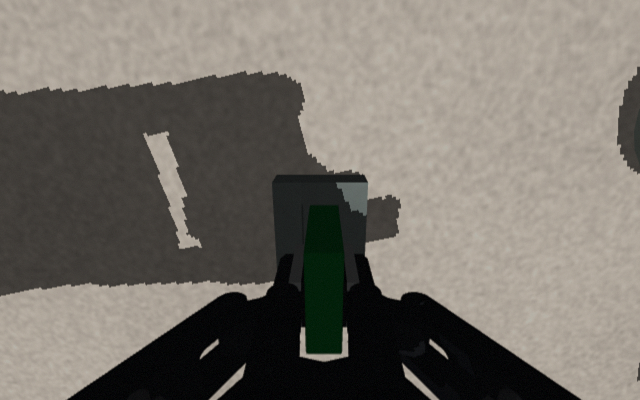

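The spacer is gripped between the pads at (323,280), with an opening of 15.3 mm. Next I'll lift it and hover over the gap.

Run:
```python
from h import *
p=np.array(read_eef_pos())
move_l([p[0],p[1],.13],feed=.15)
print(read_t(),read_opening(),read_wrist_force())
reach([.4693,.208,.13],rot(np.radians(-2.3)).tolist())
move_l([.4693,.208,.080],feed=.1)
hold(.15)
print(read_t(),read_eef_pos(),read_opening(),read_wrist_force(),read_moment())
d=snap("wrist","w3");snap("side","s3")
a=d["pixels"][:,:,::-1]
cv2.imwrite("pics/w3z.png",cv2.resize(a[150:380,230:550],None,fx=2.5,fy=2.5,interpolation=cv2.INTER_NEAREST))
```

```text
5.475 0.015392361136740956 [ 0.93890945 -0.4140242  -1.50021708]
7.1583 [0.46966547 0.20803914 0.08068296] 0.015329840940193542 [ 0.38191206 -0.04795431 -0.20119303] [-0.01194822 -0.03485047 -0.02128747]
```

View pics/w3z.png

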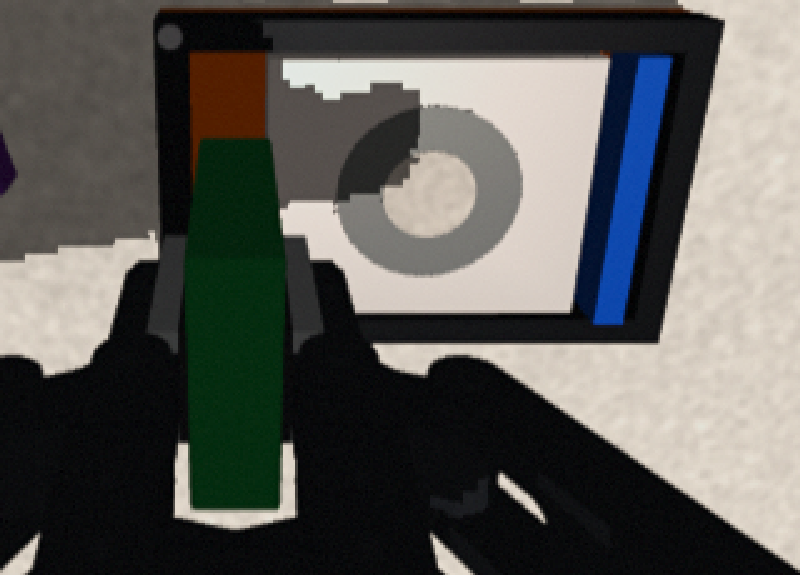

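View pics/s3.png

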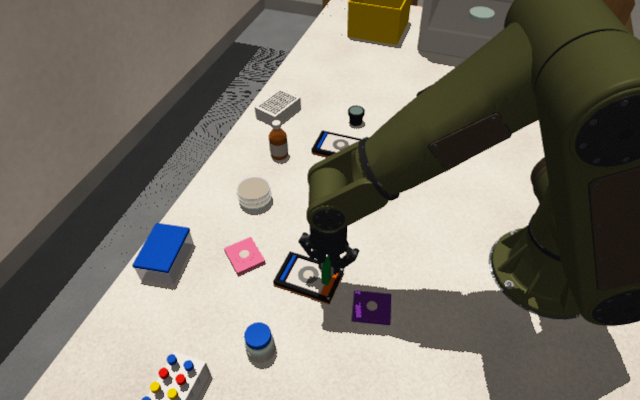

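Run:
```python
from h import *
d=dict(np.load("w3.npz"))
P=lambda u,v,z:(onz(d,230+(u+.5)/2.5-.5,150+(v+.5)/2.5-.5,z)*1000).round(1)[:2]
print("spacer bottom corners",P(201,138,.036),P(272,138,.036))
a=np.array([[P(190,55,.006),P(193,185,.006)],[P(267,55,.02),P(267,135,.02)]])
print("wall floor line",a[0].tolist(),"tile edge",a[1].tolist())
print("stop face top", P(639,55,.021),P(594,323,.021))
# masks
h=hsv(d);o=(h[...,0]>3)&(h[...,0]<20)&(h[...,1]>225)&(h[...,2]>30)
g=green(d)|((h[...,0]>45)&(h[...,0]<85)&(h[...,1]>150)&(h[...,2]>15))
for v in(176,184,192,200,206):
    u=np.where(o[v,290:345])[0]+290;print("orange row",v,u.min(),u.max(),onz(d,u.min()-.5,v,.006)[:2].round(4),onz(d,u.max()+.5,v,.02)[:2].round(4))
for v in(205,206,208,212):
    u=np.where(g[v,290:350])[0]+290
    if len(u):print("green row",v,u.min(),u.max(),onz(d,u.min()-.5,v,.036)[:2].round(4),onz(d,u.max()+.5,v,.036)[:2].round(4))
```

```text
spacer bottom corners [464.2 230.4] [480.6 229.8]
wall floor line [[460.7, 243.0], [459.4, 205.9]] tile edge [[480.5, 245.6], [479.9, 224.8]]
stop face top [570.8 242.2] [568.1 166.9]
orange row 176 306 335 [0.4604 0.2401] [0.4798 0.2429]
orange row 184 306 335 [0.4601 0.2346] [0.4796 0.2378]
orange row 192 306 334 [0.4598 0.229 ] [0.4789 0.2326]
orange row 200 306 335 [0.4594 0.2233] [0.4794 0.2273]
orange row 206 306 309 [0.4592 0.219 ] [0.4628 0.224 ]
green row 206 311 337 [0.4644 0.2297] [0.48   0.2291]
green row 208 310 337 [0.4637 0.2285] [0.4799 0.2279]
green row 212 309 337 [0.463  0.2261] [0.4799 0.2254]
```

Relative to the gap's walls in the same picture, the spacer sits about 2 mm too far in +x. I'll shift it −2.2 mm and lower it while watching the force.

Run:
```python
from h import *
x,y=.4671,.208
f0=np.array(read_wrist_force())
move_l([x,y,.068],feed=.06)
z=.068
while z>.0495:
    z-=.002
    move_l([x,y,z],feed=.03)
    f=np.array(read_wrist_force());print(round(z,4),np.array(read_eef_pos()).round(4),f.round(1))
    if abs(f[2]-f0[2])>4 or np.hypot(*(f-f0)[:2])>5: print("stop");break
print(read_t(),read_opening(),np.round(read_moment(),2))
d=snap("wrist","w4")
a=d["pixels"][:,:,::-1]
cv2.imwrite("pics/w4z.png",cv2.resize(a[150:380,230:550],None,fx=2.5,fy=2.5,interpolation=cv2.INTER_NEAREST))
```

```text
0.066 [0.4671 0.208  0.066 ] [-0.1  0.3 -0.3]
0.064 [0.4671 0.208  0.0639] [-0.4  0.5 -1.2]
0.062 [0.467  0.208  0.0619] [-0.2  0.   0.6]
0.06 [0.467  0.208  0.0599] [ 0.5  0.5 -0.4]
0.058 [0.467  0.208  0.0579] [ 0.   0.6 -1. ]
0.056 [0.467  0.208  0.0559] [ 1.2  0.2 -1.1]
0.054 [0.4671 0.208  0.0539] [ 0.3 -0.1 -0.8]
0.052 [0.467  0.208  0.0519] [-0.2 -0.  -0.9]
0.05 [0.4673 0.2081 0.0501] [0.4 0.2 2.5]
0.048 [0.4677 0.2082 0.05  ] [-9.7 -3.6 29.2]
stop
10.1083 0.01579752274793986 [-0.68  1.82 -0.08]
```

View pics/w4z.png

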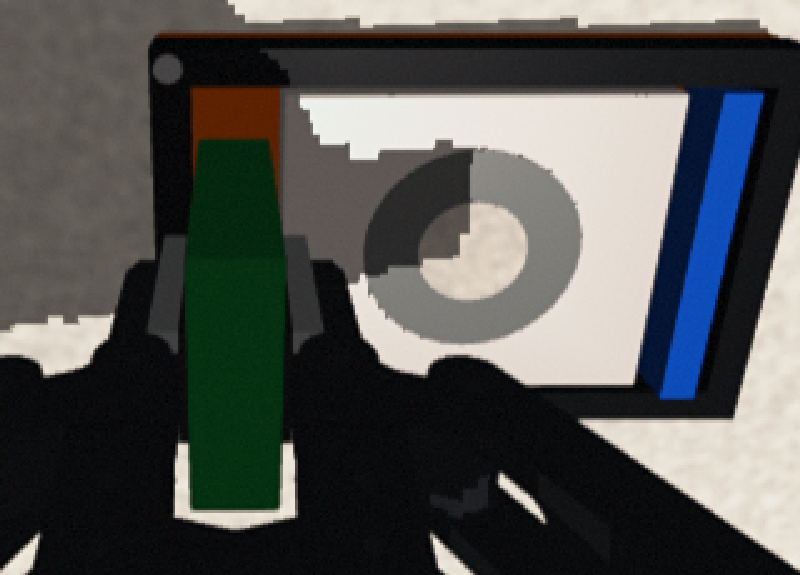

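The spacer is down in the gap, with floor contact at TCP z≈0.050. I'll lift it off by about 0.6 mm, then push along the tray's +x in small steps, logging force.

Run:
```python
from h import *
u=np.array([np.cos(np.radians(-2.3)),np.sin(np.radians(-2.3)),0])
p0=np.array([.4671,.208,.0507])
move_l(p0.tolist(),feed=.03);hold(.15)
f0=np.array(read_wrist_force());print(f0.round(1),np.round(read_eef_pos(),4))
s=0
while s<.0135:
    s+=.001 if s<.0095 else .0005
    move_l((p0+u*s).tolist(),feed=.02);
    fs=[]
    for _ in range(4): hold(.03);fs.append(read_wrist_force())
    f=np.mean(fs,0);e=np.array(read_eef_pos())
    print(round(s*1e3,1),((e-p0)@u*1e3).round(2),(e[2]*1e3).round(2),"F",f.round(1),"push",(-(f)@u).round(1))
    if -(f@u)>7.5: break
print(read_t(),read_opening())
d=snap("wrist","w5")
a=d["pixels"][:,:,::-1]
cv2.imwrite("pics/w5z.png",cv2.resize(a[150:380,230:550],None,fx=2.5,fy=2.5,interpolation=cv2.INTER_NEAREST))
```

```text
[ 0.3 -0.8 -0.4] [0.4669 0.2079 0.0503]
1.0 0.97 50.63 F [ 0.1  0.2 -0.8] push -0.1
2.0 1.99 50.7 F [ 0.3 -0.3 -0.8] push -0.3
3.0 3.0 50.71 F [-0.1 -0.1 -0.6] push 0.1
4.0 4.04 50.72 F [ 0.1 -0.2 -0.4] push -0.1
5.0 5.05 50.72 F [-0.   0.2 -0.9] push 0.0
6.0 6.06 50.71 F [ 0.1  0.4 -0.3] push -0.0
7.0 7.06 50.71 F [ 0.  -0.4 -0.5] push -0.0
8.0 8.07 50.73 F [ 0.  -0.2 -0.7] push -0.0
9.0 8.97 50.69 F [-0.8  0.3 -0.3] push 0.8
10.0 9.79 50.61 F [-4.9  0.8  1.7] push 4.9
10.5 10.32 50.62 F [-5.   0.9  1. ] push 5.0
11.0 10.77 50.62 F [-5.4  0.5  1.8] push 5.4
11.5 11.21 50.63 F [-6.1  0.6  2.2] push 6.2
12.0 11.62 50.63 F [-6.7  0.6  1.9] push 6.7
12.5 12.04 50.61 F [-7.6  0.9  2.9] push 7.6
16.3083 0.015079285848425527
```

View pics/w5z.png

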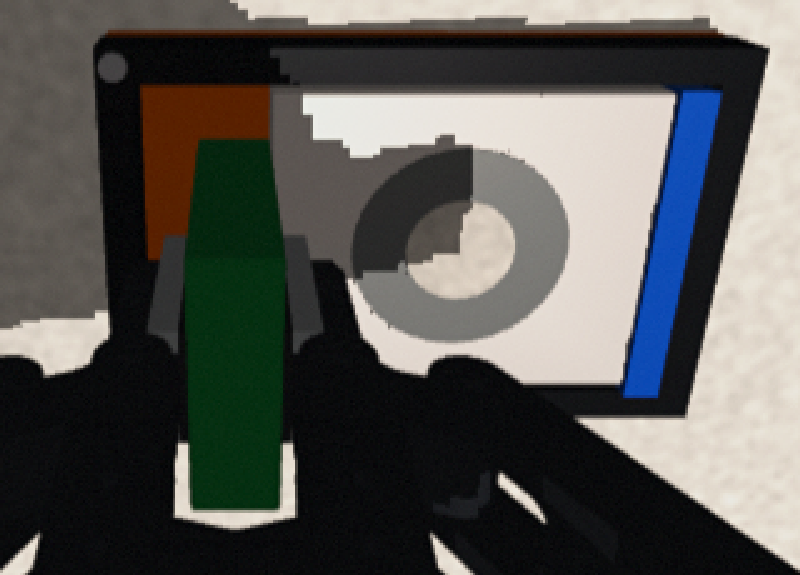

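The tile is now against the stop, and the push is rising at about 1.2 N/mm as the spring yields. I'll continue until the force shows the hard stop.

Run:
```python
from h import *
u=np.array([np.cos(np.radians(-2.3)),np.sin(np.radians(-2.3)),0])
p0=np.array([.4671,.208,.0507])
s=.0125;L=[]
while s<.0185:
    s+=.0004
    move_l((p0+u*s).tolist(),feed=.02);
    fs=[]
    for _ in range(4): hold(.03);fs.append(read_wrist_force())
    f=np.mean(fs,0);e=np.array(read_eef_pos());L.append(((e-p0)@u*1e3,-(f@u)))
    print(round(s*1e3,1),L[-1][0].round(2),(e[2]*1e3).round(2),"F",f.round(1),"push",L[-1][1].round(1))
    if L[-1][1]>12.5 : break
print(read_t(),read_opening())
d=snap("wrist","w6")
a=d["pixels"][:,:,::-1]
cv2.imwrite("pics/w6z.png",cv2.resize(a[150:380,230:550],None,fx=2.5,fy=2.5,interpolation=cv2.INTER_NEAREST))
```

```text
12.9 12.35 50.62 F [-8.6  0.6  3.8] push 8.6
13.3 12.67 50.62 F [-9.3  0.7  4.6] push 9.3
13.7 13.01 50.61 F [-9.   0.6  4.5] push 9.0
14.1 13.34 50.6 F [-10.1   0.9   5. ] push 10.1
14.5 13.66 50.59 F [-10.5   0.8   5.1] push 10.5
14.9 14.01 50.59 F [-11.6   1.    5.7] push 11.7
15.3 14.19 50.58 F [-13.    0.7   7.5] push 13.0
19.0417 0.014974758976214024
```

View pics/w6z.png

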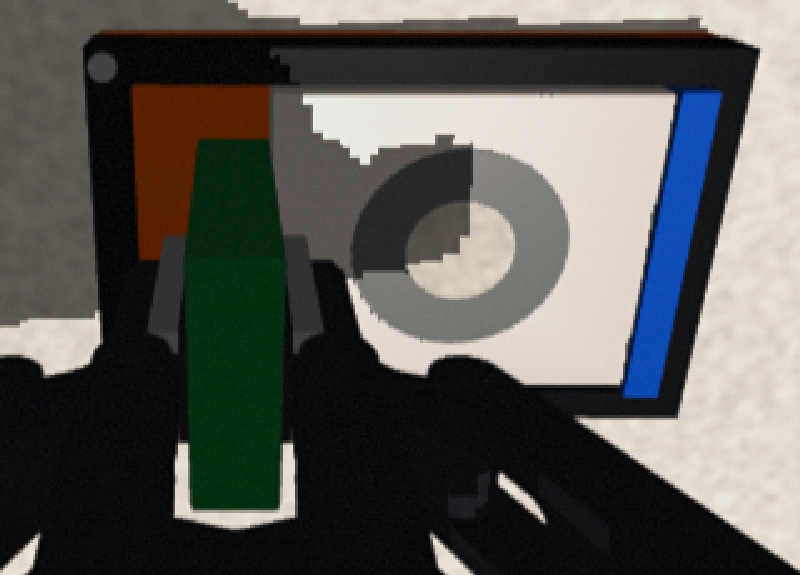

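The push jumped 1.3 N while the advance fell to 0.18 mm, so the stop may be home. I'll check the geometry (front wall to tile should be 31 mm) and take one more small step.

```bash
cat >> h.py <<'E'
def gap(d):
    h=hsv(d);o=(h[...,0]>3)&(h[...,0]<20)&(h[...,1]>225)&(h[...,2]>30);G=[]
    for v in range(187,204):
        u=np.where(o[v,265:345])[0]+265
        w=onz(d,u.min()-.5,v,.006);t=onz(d,u.max()+.5,v,.02)
        G.append((t[0]-w[0])*np.cos(.04)-(t[1]-w[1])*np.sin(.04))  # along tray x
    return np.mean(G)*1e3
E
python3 - <<'E'
from h import *
for n in("w4","w5","w6"):print(n,round(gap(dict(np.load(n+".npz"))),2))
u=np.array([np.cos(np.radians(-2.3)),np.sin(np.radians(-2.3)),0])
p0=np.array([.4671,.208,.0507])
for s in(.0156,.0159):
    move_l((p0+u*s).tolist(),feed=.02)
    fs=[]
    for _ in range(5): hold(.04);fs.append(read_wrist_force())
    f=np.mean(fs,0);e=np.array(read_eef_pos());print(s,((e-p0)@u*1e3).round(2),f.round(1),(-(f@u)).round(1))
    if -(f@u)>15:break
d=snap("wrist","w7");print("w7",round(gap(d),2),read_t())
a=d["pixels"][:,:,::-1]
cv2.imwrite("pics/w7z.png",cv2.resize(a[170:330,440:550],None,fx=3.6,fy=3.6,interpolation=cv2.INTER_NEAREST))
E
```

```text
w4 19.14
w5 28.21
w6 30.31
0.0156 14.23 [-15.5   1.1   8.3] 15.5
w7 30.31 19.6
```

View pics/w7z.png

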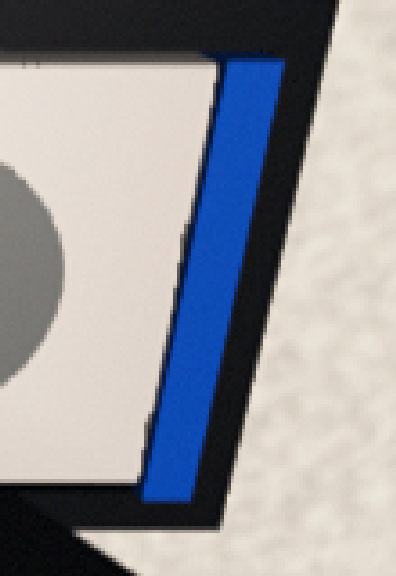

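Hard stop confirmed: a 0.3 mm command gave 0.04 mm of motion and +2.5 N. I'll ease back slightly to a modest margin, check that it holds, and hand in.

Run:
```python
from h import *
u=np.array([np.cos(np.radians(-2.3)),np.sin(np.radians(-2.3)),0])
p0=np.array([.4671,.208,.0507])
move_l((p0+u*.0153).tolist(),feed=.02)
for _ in range(6):
    hold(.2);e=np.array(read_eef_pos());f=np.array(read_wrist_force());print(((e-p0)@u*1e3).round(2),f.round(1),(-(f@u)).round(1),round(read_opening(),4))
d=snap("wrist","w8");t=snap("top","t8");print("gap",round(gap(d),2),read_t())
```

```text
14.2 [-12.2   1.3   6.2] 12.3 0.0158
14.17 [-12.2   1.7   5.7] 12.3 0.0153
14.19 [-13.6   1.4   6.1] 13.6 0.0157
14.18 [-13.5   1.    6.5] 13.5 0.0157
14.16 [-12.7   1.6   6.4] 12.7 0.0156
14.2 [-12.5   1.    6.6] 12.5 0.0152
gap 30.26 21.15
```

View pics/t8.png

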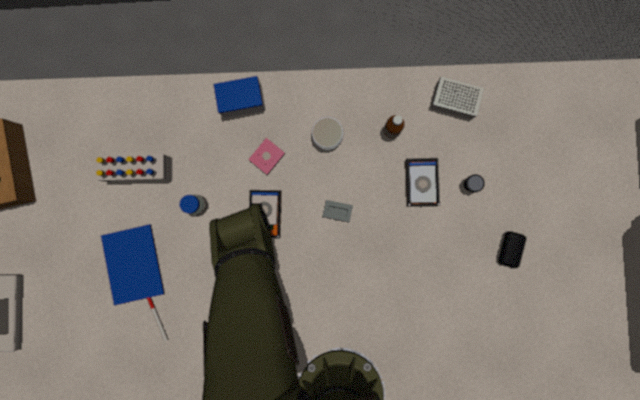

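View pics/w8.png

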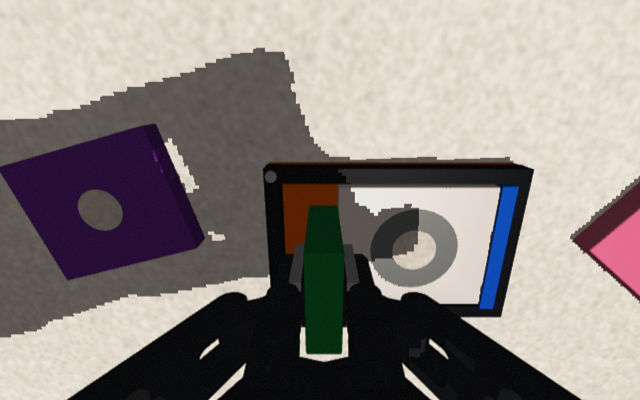

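The top view shows tray_b (423,182), the dishes, jar, bottle and loupe unmoved, and the stand empty at (338,211). In the wrist view the spacer is still gripped at (323,280), and the blue stop at (497,245) is against the rear wall. The hold is steady, so I'm handing in.

```bash
python3 -c "
from h import *
finish_job();print(read_t(),read_opening(),np.round(read_wrist_force(),1))"
```

```text
the job is handed in; nothing more can be done
the job is handed in; nothing more can be done
```

I lifted the spacer out of its stand and lowered it into tray_a's gap. With it I pushed the tile onto the blue stop and on until the stop was home against the rear wall. I handed in at about 21 s, still gripping the spacer and still pushing.

**Stop home:** the last push step of 0.3 mm moved the tool only 0.04 mm and added 2.5 N, so the stop was against the rear wall. The tool had travelled about 5 mm since the stop began to yield.

**Final hold:** I eased back from a 15.5 N peak. For over a second the tool stayed within 0.04 mm and the push held at 12.3–13.6 N. That is slightly above the 10 N or so expected, because the push itself had to reach about 12 N to get the stop home.

**Other things on the bench:** in the last top view, tray_b, the dishes, jar, bottle and loupe look to be where they started. The pink look-alike shows no change there either. The purple one was hidden by the arm in that view, but I never touched it.

**Checks that were off:**
- **Gap measurement:** the gap from the front wall to the tile measured 30.3 mm in the image, against a nominal 31 mm. The same method also read the starting gap about 1 mm low (19.1 mm, where 20–22 mm was given), so I put it down to camera bias.
- **Floor contact:** lowering the spacer pressed it on the tray floor with about 29 N for a moment. I then raised the tool to about 0.6 mm above the contact height before pushing.
- **Upward force:** about 6 N of upward force remained on the tool in the final hold, probably friction where the spacer meets the tile.

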